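# Post a used-up solder reel through the scrap box flap

## Robot

A 7-joint arm with a two-finger parallel gripper is mounted at the origin on a cart in front of the work surface, level with it; the furniture and walls round the work are solid. World frame = base frame: x ahead of the robot, y to its left, z up, the work surface at z = 0. Lengths are in m, angles in rad, forces in N, time in s.
With the tool pointing down it reaches from about 0.4 to 0.925 m from the base axis. Payload 4.1 kg.
Tool frame: the origin (TCP) lies midway between the tips of the shut fingers; the grasp point (between the pads) lies 19 mm behind it; z points along the fingers, y is the line along which they close (so a half turn about z gives the same grasp; the last joint's range is limited). The gripper opens to 85 mm and grips with 20 to 120 N. Pads are 22 mm wide; open, the fingers measure 114 mm over their backs; the gripper's body (76 mm by 85 mm) begins 54 mm behind the grasp point. The pads swing forward as they close: fully open they stand 13 mm farther back than shut.
Start: joints at [1.127, 0.398, 0.045, 1.537, -0.019, 1.207, -0.051], TCP at [0.22, -0.612, 0.231] pointing down, gripper open.
Joint ranges: [-2.82, 2.82], [-0.49, 2.23], [-1.37, 1.46], [0, 2.46], [-1.36, 4.5], [0.23, 2], [-2.94, 2.94]. Speed limits (rad/s): [2.57, 2.57, 3.14, 3.14, 3.14, 3.14, 3.14].

## Interface

Orientations are given as a 3x3 rotation matrix whose columns are the frame's x, y, z axes.
In Python, from plant import readout, optics, ctrl gives the robot as it stands.
- The arm moves only by the tool move_arm, never from a script. Its argument "commands" is a list of rows, each a list of 3 entries, a list of its own where there are three numbers: the shift along the world's x, y, z in m, then the turn about the world's z in degrees, then the gripper's target within -1 to 1 (shut at 1, half-way at 0, fully open at -1). A call has 1 to 20 rows; each row is the pose to reach, as a shift and turn from the pose commanded when the call began; what a row does not reach only later rows make up. A row lasts 1/8 s, in which the tool goes at most 62.5 mm and 10.7 degrees, less where a joint would pass 70% of its speed; a pose out of reach is approached as far as the arm can. A call with a gripper value outside its range is refused whole. The fingers move at their own pace and stop on an object; "grip_force" is the grip in N (left out, the last holds). Time passes only in rows, so rows that repeat a pose let the fingers close. It gives the time, the measured TCP pose, the force, the opening and the grip force at its end, in the units of the state.
- readout.get_state(): the state, without advancing time (a new reading comes with each control period).
- optics.get_image(name): name is "scene" or "side" or "wrist"; returns a dict with "frame" (420x560x3 uint8, red, green, blue), "fx", "fy", "cx", "cy" (pixels), "distortion" ([k1, k2, p1, p2, k3] as OpenCV has them; the pictures are not rectified), "rvec" (rotation vector, rad) and "tvec" (3), from world to camera coordinates, as OpenCV has them; the wrist camera has in their place "mount" (4x4, takes a point from camera to tool coordinates, whose origin is the TCP and whose axes are the flange's). Camera axes: x right, y down, z forward; pixel columns grow to the right and rows downward; lengths in m; the calibration is good to about 2 mm. A picture is of the moment at which its call begins: read the wrist's pose just before it. There is no depth.
- ctrl.finish_job(): hands the job in; it is judged then, once.
The state is a dict: "time": time; "joints": joint angles; "joint_velocities": joint speeds; "joint_efforts": joint torques, N m; "position": TCP position; "eef_rot": TCP orientation; "ft_force": force on the tool from outside, world axes, zero at the start; "torque": the same for the moment, N m; "grip_width": finger opening in m; "grip_force": force on a finger pad.
Only numpy, scipy, OpenCV 4.12 (cv2) and the standard library are available. Lean on these libraries where they do the work, as an engineer would, in place of code of your own. Each camera call takes 0.05 s, during which the arm holds its last target. There are 200 camera calls.

## Task

On the grey drop box for solder scrap the collecting drawer has been left ajar: push it fully home first, so that scrap will land in it. Then, with the fingertips, push the solder reel along the box's loading shelf and in through the self-closing flap until it drops into the drawer, and draw back so that the flap swings shut. Push gently, never grip or lift the reel, and leave everything else on the bench where it stands.

Things in the scene. Friction and masses are not known exactly. Their poses are not given: they have to be found in the camera images.
- drop_box: grey sheet-steel drop box, fixed on the bench, 240 long (x) x 130 wide x 140 mm high. Origin at bench level on its middle plane, below the outer face of the wall with the flap opening. Its x axis is the level feed direction (loading shelf at -x, closed box at +x), y to the left, z up. Its top is flat at z = 140 mm from x = 0 to x = 122 mm and has a clear pane screwed on it
- shelf_edge (a point): middle of the open front edge of the flat loading shelf, on its upper surface: box x = -118, z = 62 mm. The shelf is 124 mm wide between side walls that stand 10 mm above it, and 118 mm long. From box x = -56 mm on two upright guide strips of slippery white nylon, 24 mm high, narrow the path from 116 to 64 mm at the opening
- sill (a point): middle of the opening's lower edge: box x = 0, z = 62 mm, level with the shelf. The opening is 64 wide and 70 mm high (z 62 to 132 mm) in a 3 mm wall; the flap hangs just inside it
- ledge_end (a point): inner end of the shelf, which runs on level behind the flap as a ledge: box x = 30, z = 62 mm. Past it is the open well over the rear of the drawer, 80 mm long to the drawer's rear wall, when the drawer is home. The reel tips off and drops once its middle is past this end
- flap (a joint): angle of the plain steel flap (76 wide, 71 mm long, 100 g): 0 = hanging shut, positive = swung inward and up, stop at 1.45 rad; it cannot swing outward. Hinge pin across the box at box x = 6.5, z = 134.5 mm. Whatever is pushed against it lifts it (under 1 N); it rides on top of that and falls shut by gravity, in about half a second, when nothing holds it
- flap_foot (a point): middle of the flap's lower edge (1.5 mm above the shelf when shut)
- drawer (a joint): how far the collecting drawer is pulled out towards the front of the box (-x of the box), in m; 0 = home. It slides with 1 to 2 N of friction, stays where it is left and has a hard stop at home
- drawer_front (a point): middle of the outer face of the drawer's front panel, 30 mm above the bench, below the shelf. The panel is 125 wide, z 6 to 57 mm; a folded finger lip 80 wide stands out 8 mm from it at z 51 to 56 mm. With the drawer home the face is at box x = -125 mm. The drawer is an open tray, floor at z = 10 mm, walls to z = 48 mm
- solder_reel: reel of solder wire with white flanges and a green rim, lying flat on the loading shelf: 54 mm diameter, 36 mm high, 0.12 kg; origin in the middle of its underside, z along the reel's axis
- reel_center (a point): centre of the solder reel, 18 mm above its underside
- white_jar: bystander: white screw-cap jar, 41 diameter x 42 mm high, on the bench beside the box; origin in the middle of its underside
- flux_tin: bystander: open round tin with a blue label, 62 diameter x 41 mm high, on the bench on the other side of the box; origin in the middle of its underside
- copper_spool: bystander: small spool of copper wire, 32 diameter x 24 mm high, on the bench; origin in the middle of its underside
- screwdriver: bystander: screwdriver, 219 mm long along its y axis, 31 mm high; origin under its middle
- multimeter: bystander: orange multimeter lying on its back, 178 x 79 x 59 mm; origin under its middle

How it is judged:
On the way, in this order (a step that is already met when the one before it is completed fails the run):
1. the collecting drawer is pushed home while the reel is still outside (value of joint drawer below 0.005 m and x of reel_center in the frame of drop_box below -0.015 m), for 0.2 s.
2. the reel slides in along the ledge under the raised flap (value of joint flap above 0.4 rad and x of reel_center in the frame of drop_box above 0 m and height (world z) of reel_center above 0.06 m), for 0.05 s.
At the end, for the whole second after the job is handed in: The drawer is home (within 6 mm), the reel is down in the drawer inside the box (its centre lower than 55 mm above the bench; it may still be rolling there), the flap hangs shut (within 0.04 rad), and no bystander has moved more than 20 mm (value of joint drawer below 0.006 m and value of joint flap below 0.04 rad and height (world z) of reel_center below 0.055 m and x of reel_center in the frame of drop_box between -0.13 and 0.113 m and y of reel_center in the frame of drop_box between -0.055 and 0.055 m and distance of each of white_jar, flux_tin, copper_spool, screwdriver, multimeter from where it was at the start of the episode below 0.02 m); the robot touches nothing.
It fails at once if the reel is lifted more than 18 mm off the shelf (height (world z) of reel_center above 0.098 m).
It fails at once if the reel is gripped or pushed with more than 30 N (contact force between the fingers and solder_reel above 30 N).
It fails at once if the flap is forced with more than 25 N (contact force between the fingers and flap above 25 N).
It fails at once if a bystander is shifted by more than 20 mm (distance of any of white_jar, flux_tin, copper_spool, screwdriver, multimeter from where it was at the start of the episode above 0.02 m).
It also fails if it takes over 48 s, if anything falls off the work surface, if the arm or the gripper's body presses on something with over 40 N, if the wrist force passes 120 N, or if a joint passes its speed limit or range.

## Working session

There is one attempt and no reset: what is moved stays moved. The work goes in short steps, Python scripts to look and compute and a tool call to move; the robot and the scene stay as the last step left them, time stands still between calls to the robot, and variables do not carry over. Pictures are saved under pics/ and viewed, at most 10 in all, crops included, and the job is handed in when it is done.

Besides the shell and the picture viewer there is one more tool, called after ">>>" as a command line: name --argument value ..., lists and objects as JSON in quotes. move_arm: Moves the arm, as the interface text tells. Its arguments: {"type":"object","properties":{"commands":{"type":"array","items":{"type":"array"}},"grip_force":{"type":"number"}},"required":["commands"]}

```bash
mkdir -p pics; cat > h.py <<'E'
import numpy as np, cv2
from plant import readout, optics, ctrl
def grab(n):
    s=readout.get_state(); im=optics.get_image(n)
    K=np.array([[im['fx'],0,im['cx']],[0,im['fy'],im['cy']],[0,0,1.]]); D=np.array(im['distortion'],float)
    if 'mount' in im:
        T=np.eye(4);T[:3,:3]=s['eef_rot'];T[:3,3]=s['position'];M=np.linalg.inv(T@np.array(im['mount']))
        R,t=M[:3,:3],M[:3,3]
    else: R=cv2.Rodrigues(np.array(im['rvec'],float))[0];t=np.array(im['tvec'],float).ravel()
    return dict(f=im['frame'],K=K,D=D,R=R,t=t)
def save(c,p): cv2.imwrite(p,c['f'][:,:,::-1])
def ray(c,uv):
    p=cv2.undistortPoints(np.array([[uv]],float),c['K'],c['D'])[0,0]
    return -c['R'].T@c['t'], c['R'].T@np.array([p[0],p[1],1])
def onz(c,uv,z):
    o,d=ray(c,uv); return o+d*(z-o[2])/d[2]
def proj(c,P):
    return cv2.projectPoints(np.array(P,float).reshape(-1,3),cv2.Rodrigues(c['R'])[0],c['t'],c['K'],c['D'])[0][:,0]
E
python3 - <<'E'
from h import *
for n in('scene','side','wrist'): save(grab(n),f'pics/{n}0.png')
s=readout.get_state();print(s['time'],s['position'],s['eef_rot'],s['grip_width'])
E
```

```text
0.15 [ 0.21957078 -0.61128888  0.23050988] [[ 9.41109894e-01  3.38100259e-01 -6.18288647e-04]
 [ 3.38100802e-01 -9.41108925e-01  1.35626162e-03]
 [-1.23324559e-04 -1.48543511e-03 -9.99998889e-01]] 0.08531035327416184
```

View pics/scene0.png

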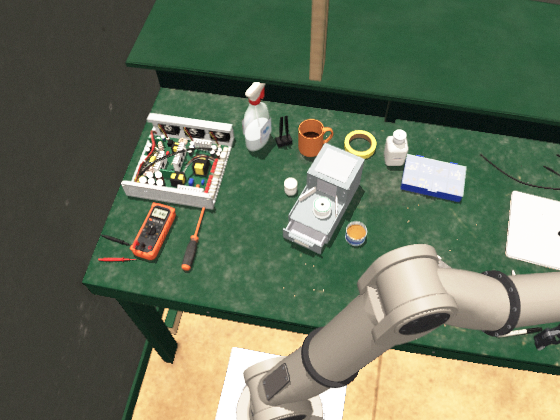

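View pics/side0.png

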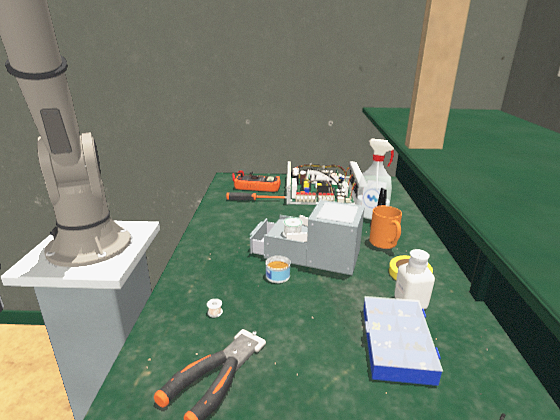

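The scene view shows the box with its top around (340,165), the reel at (322,207), and the drawer pulled out at (305,238). The jar is at (291,186) and the tin at (356,233). I'll enlarge the crop for the corners.

```bash
python3 - <<'E'
import cv2
a=cv2.imread('pics/scene0.png')[135:260,270:385];b=cv2.imread('pics/side0.png')[190:290,240:375]
a=cv2.resize(a,None,fx=4.8,fy=4.8,interpolation=cv2.INTER_CUBIC)
cv2.imwrite('pics/c1.png',a)
E
```

```text
(no output)
```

View pics/c1.png

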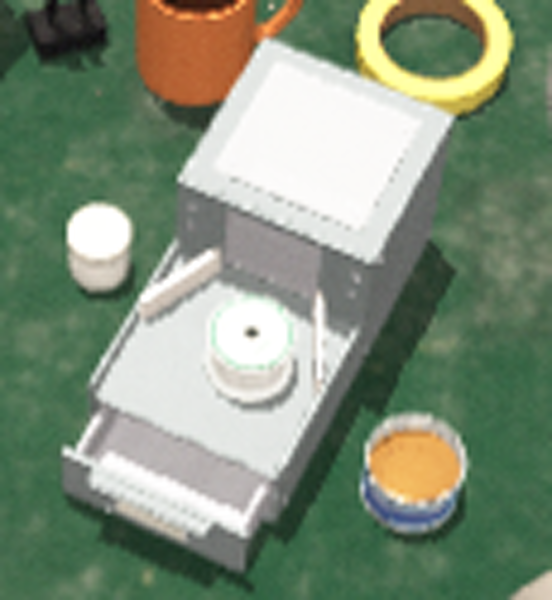

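The enlarged crop shows the box-top corners at (267,42), (453,118), (380,262) and (178,182). The shelf front edge runs from (95,398) to (280,476). The reel's top hub is at (252,332), and the drawer panel's top corners are at (65,455) and (245,540-570).

```bash
cat >> h.py <<'E'
def cp(c,u,v,z): return onz(c,(270+(u+.5)/4.8-.5,135+(v+.5)/4.8-.5),z)
E
python3 - <<'E'
from h import *
c=grab('scene')
q=[cp(c,*p,.14)[:2] for p in((267,42),(453,118),(380,262),(178,182))]
bl,br,fr,fl=q
print(np.array(q).round(4),[np.linalg.norm(a-b).round(4) for a,b in((bl,br),(fl,fr),(bl,fl),(br,fr))])
ctr=sum(q)/4
ax=(bl-fl)+(br-fr)
ay=(bl-br)+(fl-fr)
e1=np.arctan2(ax[1],ax[0]); e2=np.arctan2(-ay[0],ay[1]); print('yaw',np.degrees([e1,e2]))
yaw=e2*.55+e1*.45
sl,sr=cp(c,95,398,.062)[:2],cp(c,280,476,.062)[:2]
x=np.array([np.cos(yaw),np.sin(yaw)])
o1=ctr-.061*x; o2=(sl+sr)/2+.118*x
print('origin',o1,o2,'shelfyaw',np.degrees(np.arctan2(-(sl-sr)[0],(sl-sr)[1])),np.linalg.norm(sl-sr))
def box(p): d=np.array(p)[:2]-o1; return np.array([d@x,d@np.array([-x[1],x[0]])]).round(4)
print('reel',cp(c,252,332,.098), box(cp(c,252,332,.098)))
for p in((65,455),(245,540),(60,490),(245,570)): print('panel',p,box(cp(c,*p,.057)))
for p in((95,478),(210,533)): print('lip',box(cp(c,*p,.056)))
for n,p,z in(('jar',(100,228),.042),('tin',(416,462),.041)): print(n,cp(c,*p,z),box(cp(c,*p,z)))
E
```

```text
[[ 0.7651  0.005 ]
 [ 0.7279 -0.1164]
 [ 0.6153 -0.0851]
 [ 0.6503  0.0425]] [np.float64(0.127), np.float64(0.1323), np.float64(0.1208), np.float64(0.1169)]
yaw [-16.83405421 -16.17651364]
origin [ 0.63112621 -0.02122149] [ 0.63351753 -0.02000807] shelfyaw -15.448177766205443 0.12333121626252799
reel [ 0.57882496 -0.01576183  0.098     ] [-0.0517 -0.0096]
panel (65, 455) [-0.1581  0.0631]
panel (245, 540) [-0.1607 -0.0585]
panel (60, 490) [-0.1807  0.0548]
panel (245, 570) [-0.1786 -0.0669]
lip [-0.1635  0.04  ]
lip [-0.1655 -0.0377]
jar [0.67207709 0.0945507  0.042     ] [0.0064 0.1226]
tin [ 0.53956328 -0.12601906  0.041     ] [-0.0581 -0.1265]
```

```bash
python3 -c "
from h import *
print(np.array(optics.get_image('wrist')['mount']).round(3))"
```

```text
[[ 0.002 -0.95  -0.312  0.081]
 [ 1.     0.002 -0.001  0.001]
 [ 0.001 -0.312  0.95  -0.143]
 [ 0.     0.     0.     1.   ]]
```

View pics/wrist0.png

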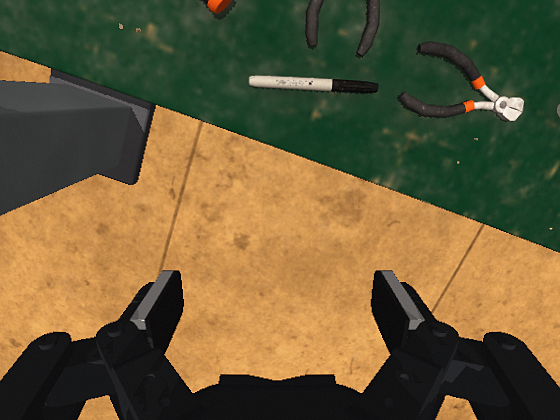

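>>> move_arm --commands '[[[0.04, -0.0, 0], -3, 1], [[0.08, 0.03, 0], -6, 1], [[0.12, 0.07, 0], -9, 1], [[0.15, 0.11, 0], -12, 1], [[0.18, 0.15, 0], -15, 1], [[0.21, 0.2, 0], -18, 1], [[0.21, 0.25, 0], -21, 1], [[0.21, 0.3, 0], -24, 1], [[0.21, 0.35, 0], -27, 1], [[0.21, 0.4, 0], -30, 1], [[0.21, 0.45, 0], -33, 1], [[0.21, 0.5, 0], -36, 1], [[0.21, 0.55, 0], -36, 1], [[0.21, 0.6, 0], -36, 1], [[0.21, 0.65, 0], -36, 1], [[0.21, 0.65, 0], -36, 1]]'

```text
time: 2.25
position: [0.4295, 0.0423, 0.2317]
eef_rot: [[0.962, -0.272, 0.001], [-0.272, -0.962, 0.001], [0.0, -0.001, -1.0]]
ft_force: [0.0, -0.2, 0.0]
grip_width: -0.0003
grip_force: 0.0
```

```bash
python3 - <<'E'
from h import *
c=grab('wrist');save(c,'pics/w1.png')
s=readout.get_state();R=np.array(s['eef_rot']);print(s['time'],s['position'],np.degrees(np.arctan2(R[1,0],R[0,0])),s['grip_width'],s['ft_force'])
E
```

```text
2.3 [0.42961119 0.03967361 0.23149076] -16.002808596288418 0.00011595696283723487 [ 1.06300425 -0.47559058 -0.7029581 ]
```

View pics/w1.png

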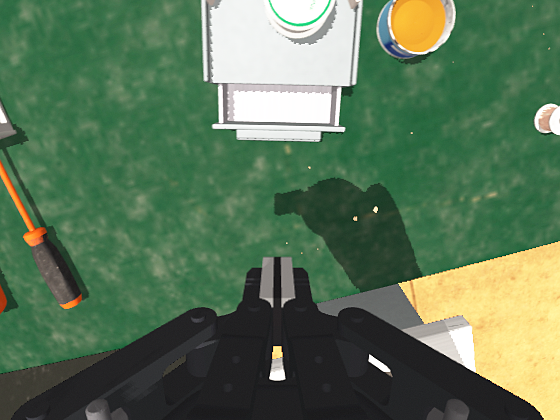

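The wrist view shows the shelf edge level from (212,82) to (353,85). The panel runs from (213,126) to (344,130), and the lip's front edge is at row 139, columns 238–321. The reel is at about (300,5).

```bash
python3 - <<'E'
from h import *
c=grab('wrist')
a=np.radians(-16.1);x=np.array([np.cos(a),np.sin(a)]);y=np.array([-x[1],x[0]]);o=np.array([.632,-.0207])
def b(p,z): P=onz(c,p,z)[:2];return P.round(4),((P-o)@x).round(4),((P-o)@y).round(4)
for n,p,z in(('shL',(212,82),.062),('shR',(353,85),.062),('wallL',(206,82),.072),('wallR',(358,85),.072),('panL',(213,128),.057),('panR',(344,131),.057),('lipL',(238,139),.056),('lipR',(321,140),.056),('spool',(548,118),.024)): print(n,*b(p,z))
E
```

```text
shL [0.5378 0.0687] -0.1152 0.0597
shR [ 0.5011 -0.0514] -0.1173 -0.0658
wallL [0.5383 0.072 ] -0.1157 0.0631
wallR [ 0.5001 -0.0534] -0.1176 -0.068
panL [0.4994 0.0819] -0.1558 0.0618
panR [ 0.4631 -0.0356] -0.1582 -0.0612
lipL [0.4831 0.0626] -0.1662 0.0388
lipR [ 0.4606 -0.0129] -0.1668 -0.04
spool [ 0.4146 -0.2553] -0.1439 -0.2857
```

>>> move_arm --commands '[[[0, 0, -0.05], -0.6, 1], [[0, 0, -0.1], -0.6, 1], [[0, 0, -0.15], -0.6, 1], [[0, 0, -0.2], -0.6, 1], [[0.01, -0.003, -0.2], -0.6, 1], [[0.02, -0.006, -0.2], -0.6, 1], [[0.029, -0.009, -0.2], -0.6, 1], [[0.036, -0.011, -0.2], -0.6, 1], [[0.043, -0.013, -0.2], -0.6, 1], [[0.05, -0.015, -0.2], -0.6, 1], [[0.056, -0.017, -0.2], -0.6, 1], [[0.06, -0.018, -0.2], -0.6, 1], [[0.06, -0.018, -0.2], -0.6, 1]]'

```text
time: 3.98
position: [0.4903, 0.0201, 0.0313]
eef_rot: [[0.957, -0.29, 0.001], [-0.29, -0.957, -0.0], [0.001, -0.0, -1.0]]
ft_force: [-0.5, 0.1, -0.0]
grip_width: 0.0001
grip_force: 0.0
```

>>> move_arm --commands '[[[0.001, 0, 0], 0, 1], [[0.002, -0.001, 0], 0, 1], [[0.003, -0.001, 0], 0, 1], [[0.004, -0.001, 0], 0, 1], [[0.004, -0.001, 0], 0, 1]]'

```text
time: 4.6
position: [0.4937, 0.019, 0.0313]
eef_rot: [[0.957, -0.29, -0.0], [-0.29, -0.957, -0.0], [-0.0, 0.0, -1.0]]
ft_force: [-0.4, -0.4, -0.5]
grip_width: -0.0001
grip_force: 0.5
```

>>> move_arm --commands '[[[0.001, 0, 0], 0, 1], [[0.002, -0.001, 0], 0, 1], [[0.003, -0.001, 0], 0, 1], [[0.004, -0.001, 0], 0, 1], [[0.004, -0.001, 0], 0, 1]]'

```text
time: 5.22
position: [0.4937, 0.019, 0.0308]
eef_rot: [[0.957, -0.289, -0.008], [-0.289, -0.957, -0.0], [-0.008, 0.003, -1.0]]
ft_force: [-9.9, 1.5, 7.2]
grip_width: 0.0002
grip_force: 5.0
```

>>> move_arm --commands '[[[-0.01, 0.003, 0], 0, 1], [[-0.02, 0.006, 0.0], 0, 1], [[-0.02, 0.006, 0.04], 0, 1], [[-0.02, 0.006, 0.09], 0, 1], [[-0.02, 0.006, 0.14], 0, 1], [[-0.005, 0.0, 0.18], 0, 1], [[0.0, 0.0, 0.2], 0, 1], [[0.0, 0.0, 0.2], 0, 1]]'

```text
time: 6.22
position: [0.4992, 0.0184, 0.233]
eef_rot: [[0.957, -0.29, 0.005], [-0.29, -0.957, -0.0], [0.005, -0.001, -1.0]]
ft_force: [-1.0, -0.9, -0.9]
grip_width: -0.0002
grip_force: 0.0
```

```bash
python3 - <<'E'
from h import *
c=grab('wrist');save(c,'pics/w2.png')
E
```

```text
(no output)
```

View pics/w2.png

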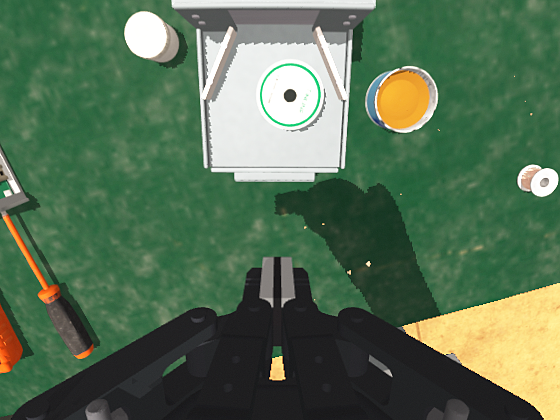

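The drawer is shut, with only the lip showing below the shelf. The reel's hub is at (290,96), the guide strips start at (206,98) and (343,98), and they end at (234,30) and (317,30).

```bash
python3 - <<'E'
from h import *
c=grab('wrist')
a=np.radians(-16.6);x=np.array([np.cos(a),np.sin(a)]);y=np.array([-x[1],x[0]]);o=np.array([.632,-.0215])
def b(n,p,z): P=onz(c,p,z)[:2];print(n,P.round(4),((P-o)@x).round(4),((P-o)@y).round(4))
f=cv2.cvtColor(c['f'],cv2.COLOR_RGB2HSV)
m=cv2.inRange(f,(60,120,120),(85,255,255));m[:,:240]=0;m[:,340:]=0;m[150:]=0;m[:50]=0
p=np.argwhere(m)[:,::-1].astype(np.float32);e=cv2.fitEllipse(p);print(len(p),e)
b('reel',e[0],.098)
for q in((290,96),): b('hub',q,.098)
for n,q,z in(('shL',(207,170),.062),('shR',(346,171),.062),('gLf',(206,98),.086),('gRf',(343,98),.086),('gLr',(234,30),.086),('gRr',(317,30),.086),('topL',(173,8),.14),('topR',(375,8),.14),('lipL',(236,180),.056),('lipR',(315,180),.056)): b(n,q,z)
E
```

```text
403 ((288.9705505371094, 91.9615707397461), (59.03927230834961, 61.64527893066406), 6.359945774078369)
reel [ 0.5782 -0.016 ] -0.0532 -0.0101
hub [ 0.575  -0.0159] -0.0562 -0.0109
shL [0.5331 0.0775] -0.1231 0.0666
shR [ 0.4938 -0.0498] -0.1244 -0.0666
gLf [0.5938 0.0509] -0.0573 0.0584
gRf [ 0.5609 -0.0582] -0.0576 -0.0555
gLr [0.6359 0.012 ] -0.0058 0.0332
gRr [ 0.617  -0.0507] -0.006 -0.0323
topL [0.6484 0.0416] -0.0024 0.0652
topR [ 0.6114 -0.081 ] -0.0028 -0.0629
lipL [0.5146 0.0552] -0.1344 0.04
lipR [ 0.4922 -0.0193] -0.1346 -0.0378
```

>>> move_arm --commands '[[[0.018, -0.0055, 0], 0, 1], [[0.054, -0.016, 0], 0, 1], [[0.09, -0.027, 0], 0, 1]]'

```text
time: 6.7
position: [0.5874, -0.0089, 0.2295]
eef_rot: [[0.957, -0.289, -0.003], [-0.289, -0.957, -0.0], [-0.003, 0.001, -1.0]]
ft_force: [-0.0, -0.6, 0.6]
grip_width: -0.0
grip_force: 0.0
```

```bash
python3 - <<'E'
from h import *
a=np.radians(-16.6);x=np.array([np.cos(a),np.sin(a)]);o=np.array([.632,-.0215])
for i in range(8):
    s=readout.get_state();print(s['time'],((np.array(s['position'])[:2]-o)@x).round(4),np.array(s['position']).round(4));optics.get_image('wrist')
E
```

```text
6.7 -0.0463 [ 0.5874 -0.0089  0.2295]
6.75 -0.0413 [ 0.592  -0.0111  0.2291]
6.8 -0.044 [ 0.5894 -0.0105  0.2289]
6.85 -0.0461 [ 0.5875 -0.0094  0.2289]
6.9 -0.0472 [ 0.5866 -0.0087  0.2292]
6.95 -0.0476 [ 0.5863 -0.0083  0.2297]
7.0 -0.0477 [ 0.5862 -0.0081  0.2302]
7.05 -0.0475 [ 0.5864 -0.0082  0.2307]
```

>>> move_arm --commands '[[[-0.03, -0.005, 0], 7, 1], [[-0.059, -0.011, 0], 14, 1], [[-0.059, -0.011, -0.04], 20, 1], [[-0.059, -0.011, -0.085], 20, 1], [[-0.059, -0.011, -0.125], 20, 1], [[-0.059, -0.011, -0.155], 20, 1], [[-0.059, -0.011, -0.155], 20, 1], [[-0.052, -0.0105, -0.155], 20, 1], [[-0.045, -0.01, -0.155], 20, 1], [[-0.038, -0.0095, -0.155], 20, 1], [[-0.031, -0.009, -0.155], 20, 1], [[-0.025, -0.0085, -0.155], 20, 1], [[-0.018, -0.008, -0.155], 20, 1], [[-0.018, -0.008, -0.155], 20, 1]]'

```text
time: 8.85
position: [0.5706, -0.0166, 0.0763]
eef_rot: [[0.998, 0.055, 0.001], [0.055, -0.998, 0.0], [0.001, -0.0, -1.0]]
ft_force: [-0.7, -0.4, -0.1]
grip_width: -0.0001
grip_force: 0.0
```

```bash
cat >> h.py <<'E'
a=np.radians(-16.6);x=np.array([np.cos(a),np.sin(a)]);y=np.array([-x[1],x[0]]);o=np.array([.632,-.0215])
def bx(P): d=np.array(P)[:2]-o; return (d@x).round(4),(d@y).round(4)
E
python3 - <<'E'
from h import *
c=grab('wrist');save(c,'pics/w3.png')
save(grab('scene'),'pics/s3.png')
a=cv2.imread('pics/s3.png')[135:260,270:385]
a=cv2.resize(a,None,fx=4,fy=4,interpolation=cv2.INTER_CUBIC)
w=cv2.imread('pics/w3.png')[:, :]; w=cv2.resize(w,(340,255))
k=np.zeros((500,800,3),np.uint8);k[:,:460]=a;k[:255,460:]=w;cv2.imwrite('pics/k3.png',k)
s=readout.get_state();print(s['time'],s['position'],bx(s['position']))
E
```

```text
8.95 [ 0.56984867 -0.01670666  0.07625127] (np.float64(-0.0609), np.float64(-0.0132))
```

View pics/k3.png

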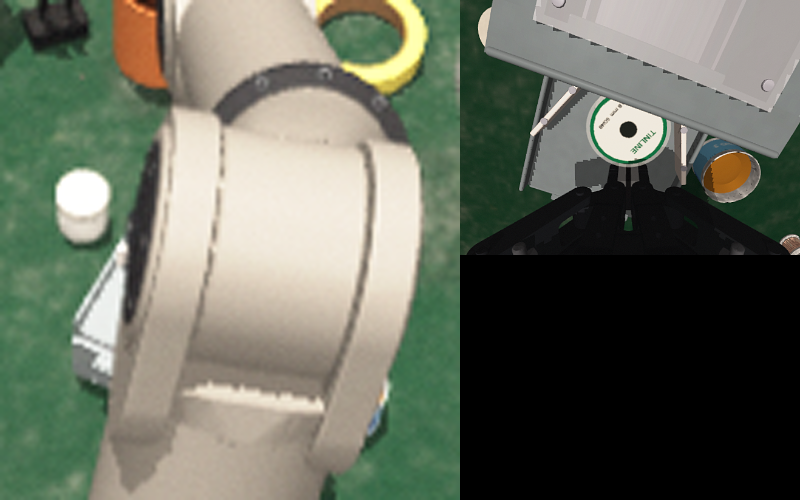

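The wrist inset shows the reel touching the fingertips, with its hub at wrist pixel (277,214), just in front of the opening. The arm hides the box in the scene view.

```bash
cat >> h.py <<'E'
def reel(z=.098):
    c=grab('wrist');f=cv2.cvtColor(c['f'],cv2.COLOR_RGB2HSV)
    m=cv2.inRange(f,(60,120,70),(85,255,255));m[:,:200]=0;m[:,370:]=0;m[290:]=0
    n,l,st,ce=cv2.connectedComponentsWithStats(cv2.dilate(m,np.ones((5,5))))
    k=1+np.argmax(st[1:,4]);p=np.argwhere((l==k)&(m>0))[:,::-1].astype(np.float32)
    h=cv2.convexHull(p);e=cv2.minEnclosingCircle(h)
    return len(p),e,bx(onz(c,e[0],z)),c
E
python3 - <<'E'
from h import *
print(reel()[:3]); c=grab('wrist'); print(bx(onz(c,(277,214),.098)))
E
```

```text
(1213, ((277.0, 207.5), 63.334529876708984), (np.float64(-0.022), np.float64(0.0003)))
(np.float64(-0.0246), np.float64(-0.0007))
```

>>> move_arm --commands '[[[-0.02, -0.001, 0], 0, 1], [[-0.05, 0.0, 0.03], 0, 1], [[-0.08, 0.02, 0.06], -7, 1], [[-0.115, 0.045, 0.06], -14, 1], [[-0.115, 0.045, 0.02], -20, 1], [[-0.115, 0.045, -0.03], -20, 1], [[-0.115, 0.045, -0.072], -20, 1], [[-0.115, 0.045, -0.072], -20, 1], [[-0.105, 0.045, -0.072], -20, 1], [[-0.095, 0.042, -0.072], -20, 1], [[-0.086, 0.0393, -0.072], -20, 1], [[-0.082, 0.038, -0.072], -20, 1], [[-0.08, 0.0375, -0.072], -20, 1], [[-0.08, 0.0375, -0.072], -20, 1]]'

```text
time: 10.8
position: [0.4896, 0.0207, 0.0043]
eef_rot: [[0.957, -0.29, -0.0], [-0.29, -0.957, -0.0], [-0.0, 0.0, -1.0]]
ft_force: [0.2, -0.8, -0.4]
grip_width: 0.0001
grip_force: 0.0
```

>>> move_arm --commands '[[[0.001, 0, 0], 0, 1], [[0.002, -0.001, 0], 0, 1], [[0.003, -0.001, 0], 0, 1], [[0.004, -0.001, 0], 0, 1], [[0.005, -0.001, 0], 0, 1], [[0.006, -0.002, 0], 0, 1], [[0.008, -0.002, 0], 0, 1], [[0.008, -0.002, 0], 0, 1]]'

```text
time: 11.8
position: [0.4906, 0.0192, 0.0025]
eef_rot: [[0.957, -0.29, -0.014], [-0.29, -0.957, -0.001], [-0.013, 0.005, -1.0]]
ft_force: [-11.8, 3.4, 2.7]
grip_width: 0.0
grip_force: 0.0
```

>>> move_arm --commands '[[[-0.015, 0.004, 0], 0, 1], [[-0.03, 0.009, 0], 0, 1], [[-0.03, 0.009, 0.05], 0, 1], [[-0.03, 0.009, 0.1], 0, 1], [[-0.03, 0.009, 0.15], 0, 1], [[-0.02, 0.006, 0.2], 0, 1], [[0.02, -0.006, 0.227], 0, 1], [[0.061, -0.0185, 0.227], 0, 1], [[0.061, -0.0185, 0.227], 0, 1], [[0.061, -0.0185, 0.227], 0, 1], [[0.061, -0.0185, 0.227], 0, 1]]'

```text
time: 13.18
position: [0.5576, 0.0009, 0.2312]
eef_rot: [[0.957, -0.289, -0.001], [-0.289, -0.957, -0.0], [-0.001, 0.0, -1.0]]
ft_force: [0.1, -0.4, 0.2]
grip_width: -0.0002
grip_force: 0.0
```

```bash
python3 - <<'E'
from h import *
s=readout.get_state();print(s['time'],s['position'],bx(s['position']),reel()[:3])
E
```

```text
13.175 [0.55757183 0.0008861  0.23118421] (np.float64(-0.0777), np.float64(0.0002)) (3832, ((273.0, 234.5), 88.71453094482422), (np.float64(-0.1128), np.float64(0.0035)))
```

>>> move_arm --commands '[[[0.054, -0.016, 0], 0, 1]]'

```text
time: 13.35
position: [0.6094, -0.0136, 0.2313]
eef_rot: [[0.958, -0.286, -0.003], [-0.286, -0.958, -0.001], [-0.003, 0.002, -1.0]]
ft_force: [0.6, 1.0, 1.6]
grip_width: 0.0001
grip_force: 0.0
```

```bash
cat > samp.py <<'E'
from h import *
pp=None
for i in range(7):
    s=readout.get_state();p=bx(s['position']);print(round(s['time'],3),p,np.array(s['position'])[2].round(4),np.array(s['joint_velocities']).round(2));optics.get_image('wrist')
E
python3 samp.py
```

```text
13.35 (np.float64(-0.0239), np.float64(0.0011)) 0.2313 [-0.01  0.82  0.15 -1.15  0.26  0.25  0.12]
13.4 (np.float64(-0.0139), np.float64(-0.0007)) 0.2304 [ 0.02 -0.05  0.04  0.07 -0.02  0.02 -0.02]
13.45 (np.float64(-0.0167), np.float64(-0.0013)) 0.2303 [-0.   -0.05 -0.02  0.07 -0.04  0.05 -0.01]
13.5 (np.float64(-0.019), np.float64(-0.0007)) 0.2305 [-0.01 -0.04 -0.03  0.05 -0.02  0.02 -0.  ]
13.55 (np.float64(-0.0203), np.float64(-0.0)) 0.2308 [-0.   -0.03 -0.02  0.03 -0.01  0.   -0.  ]
13.6 (np.float64(-0.021), np.float64(0.0003)) 0.2311 [-0.   -0.02 -0.01  0.01 -0.   -0.    0.  ]
13.65 (np.float64(-0.0212), np.float64(0.0004)) 0.2314 [-0.   -0.01 -0.    0.    0.    0.    0.  ]
```

>>> move_arm --commands '[[[-0.0128, 0.0037, -0.04], 0, 1], [[-0.0128, 0.0037, -0.08], 0, 1], [[-0.0128, 0.0037, -0.11], 0, 1], [[-0.0128, 0.0037, -0.126], 0, 1], [[-0.0128, 0.0037, -0.129], 0, 1], [[-0.0128, 0.0037, -0.131], 0, 1], [[-0.0128, 0.0037, -0.132], 0, 1], [[-0.0128, 0.0037, -0.133], 0, 1], [[-0.0128, 0.0037, -0.134], 0, 1], [[-0.0128, 0.0037, -0.134], 0, 1]]'

```text
time: 14.95
position: [0.6003, -0.0121, 0.0981]
eef_rot: [[0.957, -0.29, 0.001], [-0.29, -0.957, -0.0], [0.001, 0.0, -1.0]]
ft_force: [-1.7, -0.4, 5.5]
grip_width: -0.0
grip_force: 2.4
```

>>> move_arm --commands '[[[-0.0038, 0.0011, -0.001], 0, 1], [[-0.0076, 0.0023, -0.001], 0, 1], [[-0.0115, 0.0034, -0.001], 0, 1], [[-0.0153, 0.0046, -0.001], 0, 1], [[-0.0192, 0.0057, -0.001], 0, 1], [[-0.023, 0.0069, -0.001], 0, 1], [[-0.027, 0.008, -0.001], 0, 1], [[-0.027, 0.008, -0.001], 0, 1]]'

```text
time: 15.95
position: [0.5821, -0.0049, 0.1039]
eef_rot: [[0.957, -0.29, 0.02], [-0.29, -0.957, -0.001], [0.02, -0.005, -1.0]]
ft_force: [2.0, -2.9, 23.7]
grip_width: -0.0003
grip_force: 10.2
```

```bash
python3 - <<'E'
from h import *
s=readout.get_state();print(s['time'],bx(s['position']),s['ft_force'])
c=grab('wrist');cv2.imwrite('pics/w5.png',c['f'][:,:,::-1])
E
```

```text
15.95 (np.float64(-0.0526), np.float64(0.0017)) [ 1.99807866 -2.87902012 23.65323502]
```

View pics/w5.png

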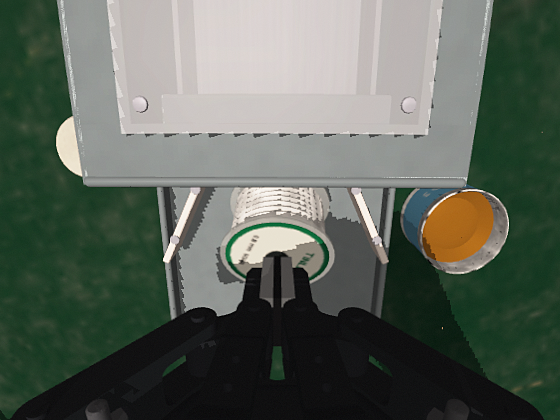

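The wrist view shows the reel tipped backward under the fingertips. Its top flange faces the robot at about (278,250), and its windings are visible at (278,205). I'll ease straight up so that it settles flat.

>>> move_arm --commands '[[[0.0, 0.0, 0.003], 0, 1], [[0, 0, 0.006], 0, 1], [[0, 0, 0.009], 0, 1], [[0, 0, 0.014], 0, 1], [[0, 0, 0.025], 0, 1], [[0, 0, 0.06], 0, 1], [[0, 0, 0.08], 0, 1], [[0, 0, 0.08], 0, 1]]'

```text
time: 17.0
position: [0.5742, -0.0039, 0.1783]
eef_rot: [[0.957, -0.29, 0.004], [-0.29, -0.957, -0.0], [0.004, -0.001, -1.0]]
ft_force: [-0.3, -0.5, 0.2]
grip_width: 0.0001
grip_force: 0.0
```

```bash
python3 - <<'E'
from h import *
s=readout.get_state();print(s['time'],s['position'],bx(s['position']),s['ft_force'])
c=grab('wrist');cv2.imwrite('pics/w6.png',c['f'][:,:,::-1])
E
```

```text
17.0 [ 0.574246   -0.00388     0.17825898] (np.float64(-0.0604), np.float64(0.0004)) [-0.31202674 -0.46657902  0.18102978]
```

View pics/w6.png

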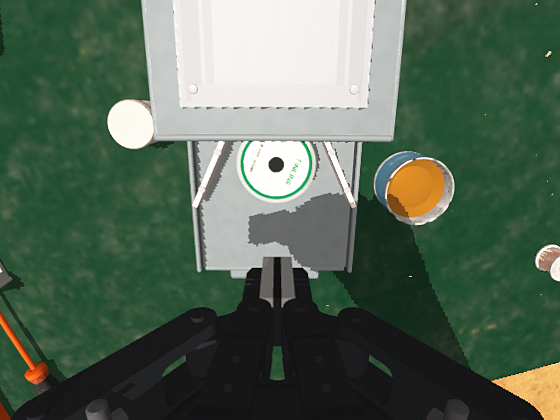

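The reel is lying flat again, with its hub at (276,164). The drawer lip still shows in its home position.

```bash
python3 - <<'E'
from h import *
c=grab('wrist')
print('reel',bx(onz(c,(276,164),.098)),'lip',bx(onz(c,(232,277),.056)),bx(onz(c,(318,277),.056)),'gL',bx(onz(c,(195,207),.086)),'gR',bx(onz(c,(353,207),.086)),'wall',bx(onz(c,(190,140),.14)))
E
```

```text
reel (np.float64(-0.022), np.float64(0.0002)) lip (np.float64(-0.1324), np.float64(0.0404)) (np.float64(-0.1326), np.float64(-0.0371)) gL (np.float64(-0.0563), np.float64(0.0606)) gR (np.float64(-0.0566), np.float64(-0.0568)) wall (np.float64(-0.001), np.float64(0.0462))
```

>>> move_arm --commands '[[[0.046, -0.0137, 0.05], 0, 1], [[0.0077, -0.0023, 0.05], 0, 1]]'

```text
time: 17.35
position: [0.5863, -0.0082, 0.2283]
eef_rot: [[0.956, -0.294, 0.008], [-0.294, -0.956, 0.001], [0.007, -0.003, -1.0]]
ft_force: [-1.6, 0.5, -0.5]
grip_width: 0.0002
grip_force: 0.0
```

```bash
python3 samp.py; python3 - <<'E'
import numpy as np
def sim(rows,tau,k,n=8):
    x=v=0.;xt=0;out=[];dt=.0005;pk=0
    for r in rows+[rows[-1]]*3:
        ff=(r-xt)/.125;
        for i in range(250):
            tgt=xt+ff*dt*(i+1); v+=dt*(ff+k*(tgt-x)-v)/tau; x+=dt*v; pk=max(pk,x)
            if i in(99,199,249): out.append(round(x*1e3,1))
        xt=r
    return round(pk*1e3,1),out[2:9]
for tau,k in((.02,18),(.02,15),(.025,15),(.015,18)): print(tau,k,sim([.0563],tau,k),sim([.048,.008],tau,k))
E
```

```text
17.35 (np.float64(-0.0476), np.float64(-0.0003)) 0.2283 [ 0.01 -0.55 -0.12  0.76 -0.19 -0.08 -0.08]
17.4 (np.float64(-0.0563), np.float64(0.0003)) 0.2269 [-0.02  0.03 -0.02  0.03  0.01 -0.01  0.01]
17.45 (np.float64(-0.0559), np.float64(0.0004)) 0.2258 [-0.    0.03  0.01 -0.01  0.03 -0.03  0.  ]
17.5 (np.float64(-0.0551), np.float64(-0.0)) 0.2253 [ 0.    0.02  0.01 -0.01  0.01 -0.02  0.  ]
17.55 (np.float64(-0.0545), np.float64(-0.0004)) 0.2251 [ 0.    0.01  0.01 -0.01  0.01 -0.    0.  ]
17.6 (np.float64(-0.0541), np.float64(-0.0006)) 0.2251 [ 0.    0.01  0.01 -0.01 -0.   -0.   -0.  ]
17.65 (np.float64(-0.0538), np.float64(-0.0006)) 0.2251 [ 0.    0.    0.   -0.01 -0.    0.    0.  ]
0.02 18 (62.3, [55.5, 61.9, 58.5, 57.4, 56.4, 56.3, 56.3]) (49.9, [47.3, 40.7, 19.3, 9.5, 4.1, 6.4, 7.2])
0.02 15 (62.1, [54.8, 61.9, 59.1, 58.0, 56.8, 56.4, 56.3]) (49.5, [46.7, 41.0, 20.3, 10.5, 4.4, 6.1, 6.8])
0.025 15 (63.3, [54.0, 63.3, 60.5, 58.9, 56.9, 56.3, 56.2]) (49.7, [46.0, 43.2, 22.4, 11.8, 3.6, 5.0, 6.1])
0.015 18 (60.9, [55.9, 60.2, 57.6, 57.0, 56.4, 56.3, 56.3]) (49.5, [47.6, 38.1, 17.9, 8.9, 5.3, 7.1, 7.5])
```

>>> move_arm --commands '[[[-0.015, 0.0045, 0], 0, 1], [[-0.0287, 0.0086, -0.02], 0, 1], [[-0.0287, 0.0086, -0.06], 0, 1], [[-0.0287, 0.0086, -0.1], 0, 1], [[-0.0287, 0.0086, -0.13], 0, 1], [[-0.0287, 0.0086, -0.148], 0, 1], [[-0.0287, 0.0086, -0.148], 0, 1], [[-0.022, 0.0066, -0.148], 0, 1], [[-0.015, 0.0045, -0.148], 0, 1], [[-0.011, 0.0033, -0.148], 0, 1], [[-0.009, 0.0027, -0.148], 0, 1], [[-0.009, 0.0027, -0.148], 0, 1], [[-0.009, 0.0027, -0.148], 0, 1]]'

```text
time: 19.32
position: [0.5714, -0.0036, 0.0783]
eef_rot: [[0.957, -0.29, -0.0], [-0.29, -0.957, -0.0], [-0.0, 0.0, -1.0]]
ft_force: [-0.1, 0.1, 0.3]
grip_width: 0.0002
grip_force: 0.0
```

```bash
python3 - <<'E'
from h import *
s=readout.get_state();print(s['time'],s['position'],bx(s['position']),s['ft_force'])
r=reel();print(r[:3])
s=readout.get_state();print(s['time'],s['position'],bx(s['position']),s['joint_velocities'])
E
```

```text
19.325 [ 0.57142788 -0.00361665  0.07830009] (np.float64(-0.0632), np.float64(-0.0002)) [-0.10644766  0.13467331  0.26720497]
(1019, ((273.36712646484375, 200.8480987548828), 62.66992950439453), (np.float64(-0.0198), np.float64(0.0008)))
19.375 [ 0.57140932 -0.00361687  0.07829785] (np.float64(-0.0632), np.float64(-0.0002)) [-0.00061956 -0.00098548  0.00020288 -0.00083472 -0.00063748 -0.00098789
  0.00013338]
```

>>> move_arm --commands '[[[0.0441, -0.0131, 0], 0, 1], [[0.0, 0.0, 0], 0, 1], [[-0.02, 0.006, 0], 0, 1], [[-0.03, 0.009, 0.02], 0, 1], [[-0.03, 0.009, 0.06], 0, 1], [[-0.03, 0.009, 0.1], 0, 1], [[-0.03, 0.009, 0.1], 0, 1], [[-0.03, 0.009, 0.1], 0, 1]]'

```text
time: 20.38
position: [0.5411, 0.0053, 0.1779]
eef_rot: [[0.957, -0.29, -0.001], [-0.29, -0.957, -0.0], [-0.001, 0.001, -1.0]]
ft_force: [-0.9, 0.2, -0.3]
grip_width: -0.0001
grip_force: 0.0
```

```bash
python3 - <<'E'
from h import *
c=grab('wrist');save(c,'pics/w7.png')
s=readout.get_state();print(s['time'],s['position'],bx(s['position']),s['ft_force'])
E
```

```text
20.425 [0.54065018 0.00522386 0.17726848] (np.float64(-0.0952), np.float64(-0.0005)) [-0.19359032  0.30389304  0.07840593]
```

View pics/w7.png

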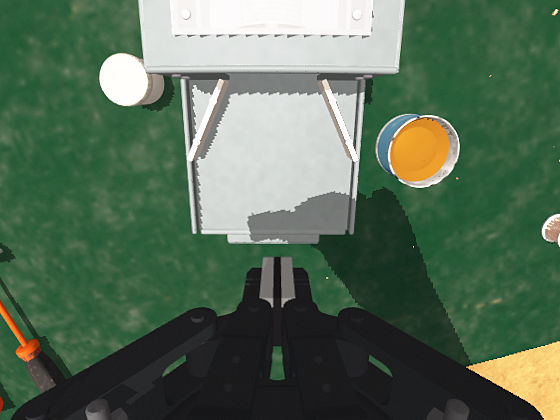

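The shelf is empty and the reel has gone in past the opening. I've used my picture allowance, so I'll check the flap and the reel numerically after moving the arm out of the scene camera's view.

>>> move_arm --commands '[[[0, 0, 0.04], 0, 1], [[-0.01, -0.03, 0.07], 0, 1], [[-0.03, -0.08, 0.07], 0, 1], [[-0.05, -0.13, 0.07], 0, 1], [[-0.07, -0.18, 0.07], 0, 1], [[-0.09, -0.23, 0.07], 0, 1], [[-0.12, -0.28, 0.07], 0, 1], [[-0.15, -0.33, 0.07], 0, 1], [[-0.18, -0.37, 0.07], 0, 1], [[-0.21, -0.41, 0.07], 0, 1], [[-0.24, -0.45, 0.07], 0, 1], [[-0.26, -0.49, 0.07], 0, 1], [[-0.26, -0.49, 0.07], 0, 1]]'

```text
time: 22.05
position: [0.2778, -0.4872, 0.2465]
eef_rot: [[0.955, -0.297, -0.003], [-0.297, -0.955, 0.001], [-0.004, 0.0, -1.0]]
ft_force: [0.4, 1.0, -0.9]
grip_width: 0.0001
grip_force: 0.0
```

```bash
python3 - <<'E'
from h import *
c=grab('scene');g=c['f'].astype(int);b=cv2.imread('pics/scene0.png')[:,:,::-1].astype(int)
print(readout.get_state()['time'])
def poly(n,P):
    m=np.zeros(g.shape[:2],np.uint8);cv2.fillConvexPoly(m,proj(c,P).round().astype(int),1);m=m>0
    print(n,m.sum(),b[m].mean(0).round(1),g[m].mean(0).round(1),abs(g-b)[m].mean().round(1),abs(g-b)[m].max())
def W(X,Y,Z): return [*(o+x*X+y*Y),Z]
poly('flap',[W(.006,s*.027,z) for s,z in((1,.128),(-1,.128),(-1,.085),(1,.085))])
poly('flaplow',[W(.006,s*.027,z) for s,z in((1,.085),(-1,.085),(-1,.064),(1,.064))])
poly('pane',[W(X,s*.045,.14) for s,X in((1,.02),(-1,.02),(-1,.105),(1,.105))])
poly('drawerOld',[W(X,s*.05,.05) for s,X in((1,-.155),(-1,-.155),(-1,-.13),(1,-.13))])
d=abs(g-b).sum(2); d[:, :][200:]=d[200:]
G=[(int(v),int(u)) for u,v in np.argwhere(d>60) if 90<v<400 and 100<u<275]
m=np.zeros(d.shape,np.uint8)
for v,u in G:m[u,v]=1
n,l,st,ce=cv2.connectedComponentsWithStats(m)
print([st[i].tolist() for i in range(1,n) if st[i,4]>8])
for P in (W(.006,0,.128),W(.006,0,.064)): print(proj(c,P))
E
```

```text
22.1
flap 170 [150.7 147.8 147.1] [156.8 153.8 152.8] 6.0 14
flaplow 91 [151.6 147.4 146.8] [158.1 153.7 152.9] 6.3 28
pane 796 [250.2 249.3 247.9] [252.  251.3 250.4] 2.1 8
drawerOld 301 [212.4 209.4 208.9] [117.5 127.2 116.9] 104.0 222
[[322, 196, 8, 5, 19], [317, 203, 7, 5, 16], [315, 209, 17, 12, 52], [314, 210, 15, 6, 38], [283, 218, 117, 57, 3474], [384, 247, 16, 10, 83]]
[[328.19757528 181.7307359 ]]
[[326.9479857  193.40936419]]
```

>>> move_arm --commands '[[[0.03, 0.035, 0.03], 0, 1], [[0.06, 0.07, 0.03], 0, 1], [[0.09, 0.105, 0.03], 0, 1], [[0.12, 0.14, 0.03], 0, 1], [[0.15, 0.175, 0.03], 0, 1], [[0.18, 0.21, 0.03], 0, 1], [[0.21, 0.245, 0.03], 0, 1], [[0.24, 0.28, 0.03], 0, 1], [[0.27, 0.315, 0.03], 0, 1], [[0.3, 0.35, 0.03], 0, 1], [[0.33, 0.385, 0.03], 0, 1], [[0.37, 0.42, 0.03], 0, 1], [[0.398, 0.448, 0.03], 0, 1], [[0.398, 0.448, 0.03], 0, 1], [[0.398, 0.448, 0.03], 0, 1]]'

```text
time: 23.98
position: [0.6787, -0.0361, 0.2775]
eef_rot: [[0.958, -0.288, -0.002], [-0.288, -0.958, -0.001], [-0.002, 0.001, -1.0]]
ft_force: [0.1, 0.0, -0.1]
grip_width: 0.0002
grip_force: 0.0
```

```bash
python3 - <<'E'
from h import *
c=grab('wrist');save(c,'pics/w8.png');s=readout.get_state();print(s['time'],s['position'],bx(s['position']))
f=c['f'];hsv=cv2.cvtColor(f,cv2.COLOR_RGB2HSV)
def W(X,Y,Z): return [*(o+x*X+y*Y),Z]
P=proj(c,[W(X,t*.05,.14) for t,X in((1,.01),(-1,.01),(-1,.115),(1,.115))]);print(P.round())
m=np.zeros(f.shape[:2],np.uint8);cv2.fillConvexPoly(m,P.round().astype(int),1)
g=((hsv[...,0]>50)&(hsv[...,0]<95)&(hsv[...,1]>25)&(m>0))
q=np.argwhere(g)[:,::-1];print('green',len(q), q.mean(0) if len(q) else '', q.min(0) if len(q) else '',q.max(0) if len(q) else '')
if len(q):
  for z in(.03,.046,.08): print(z,bx(onz(c,q.mean(0),z)),[bx(onz(c,p,z)) for p in(q.min(0).astype(float),q.max(0).astype(float))])
gr=cv2.cvtColor(f,cv2.COLOR_RGB2GRAY);x0,y0,w,h=cv2.boundingRect(P.astype(np.float32))
x1,y1=max(x0,0),max(y0,0);sub=gr[y1:y0+h,x1:x0+w];print(x1,y1,sub.shape);print(cv2.resize(sub,(24,18),interpolation=cv2.INTER_AREA))
E
```

```text
24.025 [ 0.67865985 -0.03721368  0.27784841] (np.float64(0.0492), np.float64(-0.0017))
[[221. 236.]
 [330. 236.]
 [337. 118.]
 [215. 118.]]
green 0   
214 118 (119, 123)
[[219 219 220 219 221 219 219 220 219 220 218 217 220 219 219 219 215 215
  216 216 215 215 212 212]
 [229 231 231 229 231 232 230 233 234 232 232 231 231 231 231 229 228 229
  225 228 228 224 224 219]
 [240 243 245 247 249 249 248 248 248 248 248 248 248 248 247 247 247 247
  247 247 245 243 241 221]
 [237 243 242 247 248 248 248 248 248 248 248 248 248 248 248 248 247 247
  247 247 245 243 240 221]
 [235 242 245 246 248 248 248 246 246 247 246 246 246 247 246 245 246 247
  247 247 245 244 241 218]
 [232 241 245 245 248 248 247 246 246 247 248 248 248 246 245 244 245 247
  247 247 244 244 241 218]
 [229 241 245 245 248 248 247 247 248 249 249 249 248 248 248 247 247 247
  247 247 244 244 242 216]
 [229 241 245 245 247 247 247 247 248 248 249 248 248 249 248 247 247 247
  247 247 243 243 242 207]
 [225 241 244 244 247 247 247 247 247 248 249 249 248 248 247 246 247 247
  247 247 242 243 240 209]
 [221 241 244 243 247
[... 188 characters left out ...]
44 243 243 243 243 243 243 243 243 243 243 243 243 243 243 243 243
  243 243 243 242 221 120]
 [214 243 243 243 243 243 243 243 243 243 243 243 243 243 243 243 243 243
  243 243 243 242 211 120]
 [212 242 243 243 243 243 243 243 243 243 243 243 243 243 243 243 243 242
  243 243 243 242 202 119]
 [212 242 242 242 242 243 243 243 243 243 244 243 243 243 243 243 243 243
  242 242 242 241 192 120]
 [210 240 241 238 240 243 242 242 242 243 242 243 242 243 242 243 243 243
  242 239 207 224 184 119]
 [210 236 239 239 237 241 239 238 236 237 237 237 237 237 237 237 238 238
  239 238 238 238 171 118]
 [209 208 208 209 206 210 209 203 132 129 147 152 157 150 129 120 120 122
  123 122 122 122 119 118]]
```

```bash
python3 - <<'E'
from h import *
c=grab('wrist');f=c['f'].astype(int);s=f[135:200,235:318]
d=s[...,1]-(s[...,0]+s[...,2])//2
print(d.min(),d.max())
m=(d>=max(2,d.max()-2)).astype(np.uint8);q=np.argwhere(m)[:,::-1].astype(np.float32)+[235,135]
print(len(q),q.min(0),q.max(0))
e=cv2.fitEllipse(q.astype(np.float32));print(e)
for z in(.03,.046,.08,.098):
    L=onz(c,(e[0][0]-max(e[1])/2,e[0][1]),z);R=onz(c,(e[0][0]+max(e[1])/2,e[0][1]),z);print(z,np.linalg.norm(L-R).round(4),bx(onz(c,e[0],z)))
E
```

```text
-2 5
34 [253. 148.] [293. 153.]
((272.87158203125, 150.3775634765625), (5.859329700469971, 39.29496765136719), 89.84964752197266)
0.03 0.0462 (np.float64(0.0726), np.float64(0.0025))
0.046 0.0443 (np.float64(0.0749), np.float64(0.0024))
0.08 0.0403 (np.float64(0.08), np.float64(0.0019))
0.098 0.0381 (np.float64(0.0826), np.float64(0.0017))
```

```bash
python3 -c "
from h import *
print(ctrl.finish_job())"
```

```text
the job is handed in; nothing more can be done
None
```

The drawer is home, the reel was pushed through the flap into it, the flap checks as shut, and the job is handed in (no verdict returned). While trying to drag the reel back for a longer run-up, I pressed on it with up to about 24 N and tipped it briefly on the shelf, but it settled flat. The last push was a fast nudge, because the fingers cannot reach past the wall far enough to push it off the ledge slowly.

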